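# Tip a tray of hex nuts into a storage bin and shut the lid

### The job

Empty the sorting tray into the blue lidded bin: carry the loaded tray by its sloping orange handle, hold its open lip low over the bin and tip it so that all five nuts slide in, neither touching the nuts with the gripper nor letting them drop from high up. Then stand the empty tray flat on the black mat again and push the bin's stiff lid fully shut. Leave the oil bottle, the jar and the wrench where they are.

Things in the scene. Friction and masses are not known exactly. Their poses are not given: they have to be found in the camera images.
- tray: aluminium sorting tray, about 250 g, on the mat. Floor 130 (x) by 90 (y) mm, 4 mm thick; walls 3 mm thick, 20 mm high on both sides and the back (-x), none at the front (+x): the lip. Flat orange handle on top of the back wall, 50 mm wide (y), 10 mm thick, 60 mm long, leaning back (to -x) 30 degrees from vertical, top about 70 mm up. Origin: centre of the underside; z up
- tray_grip (a point): where to grip: middle of the orange handle, 40 mm up along it from its foot, 20 mm below its upper end; x -83.5, y 0, z 52.6 mm in the tray's frame. Take it by its two broad faces, fingers pointing down along the handle (30 degrees from vertical, towards the tray's +x), closing in the tray's x-z plane
- tray_lip (a point): middle of the open front edge of the tray, on the upper face of its floor: x 65 mm, y 0, z 4 mm in the tray's frame
- nut0: brass-coloured hexagonal nut, 24 mm across its flats, 13 mm thick, 33 g, lying loose in the tray at the start; origin at the centre of one hexagonal face (the lower one at the start), z along its bore
- nut1: brass-coloured hexagonal nut, 24 mm across its flats, 13 mm thick, 33 g, lying loose in the tray at the start; origin at the centre of one hexagonal face (the lower one at the start), z along its bore
- nut2: brass-coloured hexagonal nut, 24 mm across its flats, 13 mm thick, 33 g, lying loose in the tray at the start; origin at the centre of one hexagonal face (the lower one at the start), z along its bore
- nut3: brass-coloured hexagonal nut, 24 mm across its flats, 13 mm thick, 33 g, lying loose in the tray at the start; origin at the centre of one hexagonal face (the lower one at the start), z along its bore
- nut4: brass-coloured hexagonal nut, 24 mm across its flats, 13 mm thick, 33 g, lying loose in the tray at the start; origin at the centre of one hexagonal face (the lower one at the start), z along its bore
- bin: blue plastic storage bin fixed to the bench, 170 mm (along its x) by 160 mm (along its y) by 90 mm high outside, open at the top, walls and floor 4 mm; a lid is hinged on its far (+x) upper edge. Origin: centre of the underside; z up
- lid (a joint): angle of the bin's blue lid: 0 is fully shut (flat on the rim), 1.57 is upright, 1.75 its stop. It starts standing open. The hinge is stiff: the lid stays at whatever angle it is left, and takes 2 to 3 N at its edge to move
- lid_hinge (a point): middle of the lid's hinge line, which runs along the bin's y axis, at x 85 mm, z 90 mm in the bin's frame; shut, the lid is a 6 mm thick panel that reaches from here 170 mm towards the bin's -x, its underside at this height, and covers the bin's whole width of 160 mm
- lid_tab (a point): outer edge of the yellow tab (50 mm wide, 8 mm thick, 20 mm beyond the panel's edge) at the middle of the lid's free edge, 190 mm from the hinge line; at the top while the lid stands open
- mat: black rubber mat fixed to the bench, 220 mm (along its x) by 260 mm (along its y), 3 mm thick; the tray starts on it and goes back on it. Origin: centre of the underside
- oil: yellow oil bottle with a red cap, 52 mm across, 120 mm high, standing; leave it alone. Origin: centre of the underside
- jar: amber jar with a steel lid, 64 mm across, 85 mm high, standing; leave it alone. Origin: centre of the underside
- wrench: steel wrench, 180 mm long along its x, lying on the bench beyond the work; leave it alone. Origin: middle of its underside
Not all that is in view belongs to the job. Several things look just like the tray: the one meant starts nearest to the robot's base.

How it is judged (in metres and radians):
On the way, in this order (a step that is already met when the one before it is completed fails the run):
1. the tray is lifted clear of the mat with all five nuts in it (height (world z) of tray above 0.04 m and distance between each of nut0, nut1, nut2, nut3, nut4 and tray below 0.085 m), for 0.2 s.
2. all five nuts are inside the bin (x of nut0 in the frame of bin between -0.085 and 0.085 m and y of nut0 in the frame of bin between -0.08 and 0.08 m and z of nut0 in the frame of bin between -0.005 and 0.085 m and x of nut1 in the frame of bin between -0.085 and 0.085 m and y of nut1 in the frame of bin between -0.08 and 0.08 m and z of nut1 in the frame of bin between -0.005 and 0.085 m and x of nut2 in the frame of bin between -0.085 and 0.085 m and y of nut2 in the frame of bin between -0.08 and 0.08 m and z of nut2 in the frame of bin between -0.005 and 0.085 m and x of nut3 in the frame of bin between -0.085 and 0.085 m and y of nut3 in the frame of bin between -0.08 and 0.08 m and z of nut3 in the frame of bin between -0.005 and 0.085 m and x of nut4 in the frame of bin between -0.085 and 0.085 m and y of nut4 in the frame of bin between -0.08 and 0.08 m and z of nut4 in the frame of bin between -0.005 and 0.085 m), for 0.2 s.
At the end, for the whole second after the job is handed in: all five nuts lie inside the bin, below its rim; the tray stands flat (within 0.08 rad), at rest, on the black mat (its centre within 100 mm along the mat's x and 120 mm along its y of the mat's centre); the lid is shut to within 0.025 rad (all of step 2 and x of tray in the frame of mat between -0.1 and 0.1 m and y of tray in the frame of mat between -0.12 and 0.12 m and z of tray in the frame of mat between -0.003 and 0.009 m and angle between tray's own z axis and vertical below 0.08 rad and linear speed of tray below 0.02 m/s and value of joint lid below 0.025 rad); the robot touches nothing.
It fails at once if the fingers touch a nut (contact force between the fingers and nut0 above 1 N or contact force between the fingers and nut1 above 1 N or contact force between the fingers and nut2 above 1 N or contact force between the fingers and nut3 above 1 N or contact force between the fingers and nut4 above 1 N).
It fails at once if a nut is dropped from high up or flung (over 2.2 m/s) (linear speed of any of nut0, nut1, nut2, nut3, nut4 above 2.2 m/s).
It fails at once if the bottle, the jar or the wrench is moved by over 30 mm (distance of any of oil, jar, wrench from where it was at the start of the episode above 0.03 m).
It also fails if it takes over 72 s, if anything falls off the work surface, if the arm or the gripper's body presses on something with over 40 N, if the wrist force passes 120 N, or if a joint passes its speed limit or range.

### The arm

A 6-joint arm with a two-finger parallel gripper is mounted at the origin on the work surface. World frame = base frame: x ahead of the robot, y to its left, z up, the work surface at z = 0. Lengths are in m, angles in degrees, forces in N, time in s.
With the tool pointing down it reaches from about 0.3 to 0.775 m from the base axis. Payload 14.6 kg.
Tool frame: the origin (TCP) lies at the very end of the fingers, on their centre line; the grasp point (between the pads) lies 19 mm behind it (bot.grasp_offset is the x of the grasp point in the tool frame, in m); x points along the fingers, y is the direction in which the jaws open and shut, and the axes are right-handed (so a half turn about x gives the same grasp; the last joint's range is limited). The gripper opens to 94 mm and grips with 3 to 60 N. Pads are 16 mm wide; open, the fingers measure 119 mm over their backs; the gripper's body (75 mm by 177 mm) begins 78 mm behind the grasp point.
Start: joints at [-71.826, 17.183, 87.147, -0, 75.671, -3.816], TCP at [0.206, -0.51, 0.205] pointing down, gripper open.
Joint ranges: [-173.82, 173.82], [-45.26, 126.66], [13.44, 144.39], [-59.66, 239.66], [0, 175.72], [-146.38, 146.38]. Speed limits (degrees/s): [127.2, 127.2, 147.25, 180, 180, 180].

### API

Orientations are given as a 3x3 rotation matrix whose columns are the frame's x, y, z axes.
In Python, from plant import bot gives the robot as it stands.
- The arm moves only by the tool servo_tool, never from a script. Its argument "increments" is a list of rows, each a list of 3 entries, a list of its own where there are three numbers: the opening, from -1 (shut) to 1 (fully open), so that 0 is half open, then the shift along the tool's x, y, z in cm, then the turn about the tool's x in rad. A call has 1 to 12 rows; each row is the pose to reach, as a shift and turn from the pose commanded when the call began, along the tool's axes at that moment; what a row does not reach only later rows make up. A row lasts 1/12 s, in which the tool goes at most 41.7 mm and 7.16 degrees, less where a joint would pass 70% of its speed; a pose out of reach is approached as far as the arm can. A call with a gripper value outside its range is refused whole. The fingers move at their own pace and stop on an object; "squeeze" is the grip in N (left out, the last holds). Time passes only in rows, so rows that repeat a pose let the fingers close. It gives the time, the measured TCP pose, the force and the opening at its end, in the units of the state.
- bot.get_state(): the state, without advancing time (a new reading comes with each control period).
- bot.get_image(name): name is "scene" or "top"; returns a dict with "image" (384x512x3 uint8, blue, green, red), "z_map" (384x512 float32, m along the optical axis (not along the pixel's ray), 0 where there is no reading), "intrinsics" (3x3 intrinsics, pixels), "k1" (the pictures are not rectified: a ray, as slopes to the right and down, at radius r is drawn at 1 + k1 r^2 times it, then the intrinsics apply), "camera_from_world" (4x4, takes a point from world to camera coordinates). Camera axes: x right, y down, z forward; pixel columns grow to the right and rows downward; lengths in m; the calibration is good to about 2 mm. A picture is of the moment at which its call begins.
- bot.hand_in(): hands the job in, once; it reports no verdict.
The state is a dict: "time": time; "joint_positions": joint angles; "joint_vel": joint speeds; "tau": joint torques, N m; "ee_pos": TCP position; "tool_rot": TCP orientation; "force": force on the tool from outside, world axes, zero at the start; "wrist_torque": the same for the moment, N m; "width": finger opening in m.
Only numpy, scipy, OpenCV 4.12 (cv2) and the standard library are available. Lean on these libraries where they do the work, as an engineer would, in place of code of your own. Each camera call takes 0.05 s, during which the arm holds its last target.

## Working session

There is one attempt and no reset: what is moved stays moved. The work goes in short steps, Python scripts to look and compute and a tool call to move; the robot and the scene stay as the last step left them, time stands still between calls to the robot, and variables do not carry over. Pictures are saved under pics/ and viewed, and the job is handed in when it is done.

Besides the shell and the picture viewer there is one more tool, called as name(argument=value, ...), one argument or row to a line, values as JSON. servo_tool: Moves the arm, as the interface text tells. Its arguments: {"type":"object","properties":{"increments":{"type":"array"},"squeeze":{"type":"number"}},"required":["increments"]}

```bash
ls; mkdir -p pics; cat > h.py <<'E'
import numpy as np,cv2
from plant import bot
def grab(n,tag):
    d=bot.get_image(n); cv2.imwrite(f'pics/{tag}.png',d['image']); np.savez(f'pics/{tag}.npz',**{k:np.array(v) for k,v in d.items()}); return d
def world(d,u,v,z=None):
    K=np.array(d['intrinsics']);k1=float(d['k1']);x=(u-K[0,2])/K[0,0];y=(v-K[1,2])/K[1,1]
    rd=np.hypot(x,y);r=rd
    for _ in range(30): r=rd/(1+k1*r*r)
    s=r/rd if np.ndim(rd)==0 and rd>0 else r/np.maximum(rd,1e-9)
    x=x*s;y=y*s
    T=np.linalg.inv(np.array(d['camera_from_world']))
    if z is None:
        Z=d['z_map'][np.round(v).astype(int),np.round(u).astype(int)]
    P=np.stack([x,y,np.ones_like(x)],-1)
    if z is None: return (P*np.asarray(Z)[...,None])@T[:3,:3].T+T[:3,3]
    r3=P@T[:3,:3].T; c=T[:3,3]; return c+r3*((z-c[2])/r3[...,2])[...,None]
def cloud(d):
    v,u=np.mgrid[0:384,0:512].astype(float); return world(d,u,v)
E
python3 - <<'E'
from h import *
for n in('scene','top'):
    d=grab(n,n+'0'); print(d['k1'],d['intrinsics'],d['camera_from_world'])
print(bot.get_state())
E
```

```text
pics
-0.0894656635861098 [[438.1400071    0.         261.76390273]
 [  0.         438.1400071  190.11594553]
 [  0.           0.           1.        ]] [[ 0.43377733  0.90088807  0.01542467 -0.25729411]
 [ 0.64692543 -0.29948732 -0.70128085 -0.34155489]
 [-0.62715606  0.31417835 -0.71271821  1.60419949]
 [ 0.          0.          0.          1.        ]]
-0.18115616810830973 [[450.46517291   0.         261.62409881]
 [  0.         450.46517291 191.47098679]
 [  0.           0.           1.        ]] [[ 9.22059103e-03 -9.99956727e-01 -1.23479100e-03 -3.56048217e-03]
 [-9.99485822e-01 -9.17831175e-03 -3.07221433e-02  5.94965519e-01]
 [ 3.07094806e-02  1.51743242e-03 -9.99527201e-01  1.36262173e+00]
 [ 0.00000000e+00  0.00000000e+00  0.00000000e+00  1.00000000e+00]]
{'time': 0.1, 'joint_positions': array([-7.18242129e+01,  1.72121616e+01,  8.71764457e+01, -4.64309294e-03,
        7.56703283e+01, -3.81752306e+00]), 'joint_vel': array([-0.05566858, -0.05740802, -0.01924482,  0.00737028,  0.07167993,
        0.12544264]), 'tau': array([-3.27721118e-04, -5.32646656e+01, -3.53288162e+01,  7.09033920e-02,
        2.34648568e-02, -4.01061038e-05]), 'ee_pos': array([ 0.20586362, -0.50976609,  0.20494798]), 'tool_rot': array([[-3.95459583e-04,  3.74516764e-01, -9.27220059e-01],
       [ 9.52804913e-04, -9.27219569e-01, -3.74516973e-01],
       [-9.99999468e-01, -1.03156615e-03,  9.83645124e-06]]), 'force': array([ 0.26222735, -0.3905757 , -0.64368075]), 'wrist_torque': array([-0.03323966,  0.04706787, -0.02874585]), 'width': 0.09386055605814479}
```

View pics/scene0.png

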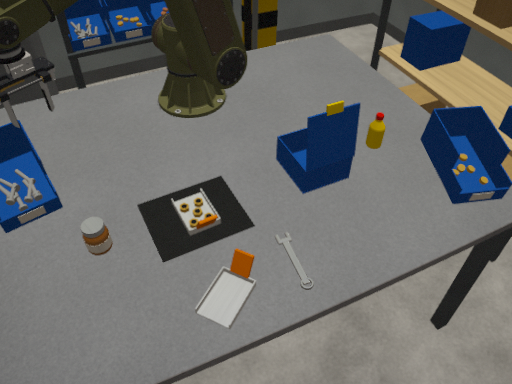

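View pics/top0.png

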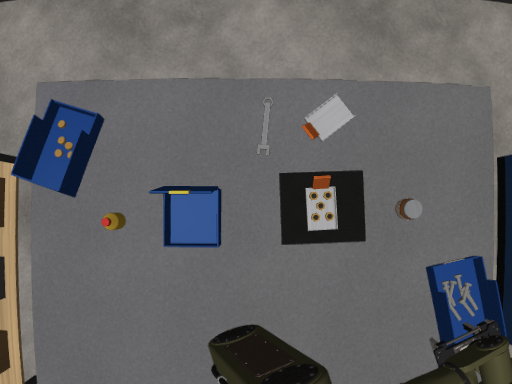

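```bash
cat > m.py <<'E'
from h import *
D={n:dict(np.load(f'pics/{n}0.npz')) for n in('scene','top')}
for n,d in D.items():
    C=cloud(d); hsv=cv2.cvtColor(d['image'],cv2.COLOR_BGR2HSV); H,S,V=[hsv[...,i].astype(int) for i in range(3)]
    def comp(m,name,amin=15):
        k,l,st,c=cv2.connectedComponentsWithStats(m.astype(np.uint8))
        for i in range(1,k):
            if st[i,4]<amin: continue
            P=C[l==i]; P=P[np.isfinite(P).all(1)]
            print(n,name,st[i],'min',P.min(0).round(3),'med',np.median(P,0).round(3),'max',P.max(0).round(3))
    comp((H>=4)&(H<=14)&(S>180)&(V>150),'orange')
    comp((H>=15)&(H<=30)&(S>120)&(V>120),'yellow')
    comp((H>=110)&(H<=125)&(S>150)&(V>50),'blue',200)
    comp((V<35),'black',2000)
    comp((S<30)&(V>170),'white',200)
    pts=C[np.abs(C[...,2])<.02]; print('bench z',np.median(pts[:,2]))
E
python3 m.py
python3 - <<'E'
import cv2
a=cv2.imread('pics/scene0.png')[165:265,130:270]; b=cv2.imread('pics/top0.png')[160:255,150:380]
cv2.imwrite('pics/c1.png',cv2.resize(a,None,fx=5,fy=5,interpolation=cv2.INTER_CUBIC)); cv2.imwrite('pics/c2.png',cv2.resize(b,None,fx=3.4,fy=3.4,interpolation=cv2.INTER_CUBIC))
E
```

```text
scene yellow [130  17   8   4  23] min [-0.619 -0.078  0.064] med [-0.6   -0.059  0.073] max [-0.587 -0.046  0.078]
scene yellow [400  83  38  22 417] min [-0.243 -0.375 -0.434] med [-0.142  1.337 -0.422] max [1.339 1.41  0.908]
scene yellow [327 101  17   8  57] min [ 0.243  0.182 -0.   ] med [0.586 0.203 0.278] max [0.589 0.432 0.281]
scene yellow [370 120  16  12 142] min [ 0.404  0.421 -0.002] med [0.512 0.438 0.083] max [0.527 0.561 0.101]
scene yellow [460 154   7   5  28] min [0.699 0.621 0.043] med [0.708 0.631 0.047] max [0.722 0.645 0.05 ]
scene yellow [503 155   9  24 140] min [ 0.458 -0.375 -0.427] med [ 0.509  1.329 -0.417] max [1.339 1.403 0.908]
scene yellow [457 164   8   7  39] min [0.726 0.593 0.024] med [0.734 0.606 0.031] max [0.746 0.619 0.038]
scene yellow [468 165   6   6  26] min [0.74  0.621 0.027] med [0.749 0.631 0.033] max [0.76  0.641 0.038]
scene yellow [453 169   6   6  18] min [ 0.732 -0.375  0.034] med [0.746 0.571 0.037] max [1.339 0.581 0.908]
scene yellow [481 177   6   6  30] min [0.792 0.625 0.024] med [0.804 0.635 0.029] max [0.812 0.649 0.033]

[... 2176 characters left out ...]
2 213   8   8  21] min [ 0.51  -0.172  0.015] med [ 0.522 -0.16   0.021] max [ 0.531 -0.151  0.025]
top yellow [325 213   8   7  22] min [ 0.513 -0.212  0.014] med [ 0.521 -0.2    0.02 ] max [ 0.531 -0.191  0.026]
top blue [470 275  27  38 232] min [ 0.216 -0.703  0.011] med [ 0.291 -0.688  0.04 ] max [ 0.344 -0.661  0.14 ]
top blue [434 299  27  43 269] min [ 0.141 -0.627  0.017] med [ 0.206 -0.546  0.086] max [ 0.553 -0.     1.38 ]
top black [ 280  171   85   73 4262] min [ 0.438 -0.316 -0.009] med [ 0.547 -0.19   0.003] max [ 0.661 -0.     1.38 ]
top black [ 209  325  122   59 4078] min [ 0.196 -0.118  0.171] med [ 0.243 -0.005  0.486] max [0.553 0.133 1.38 ]
bench z 0.0007686957378427728
```

View pics/c1.png

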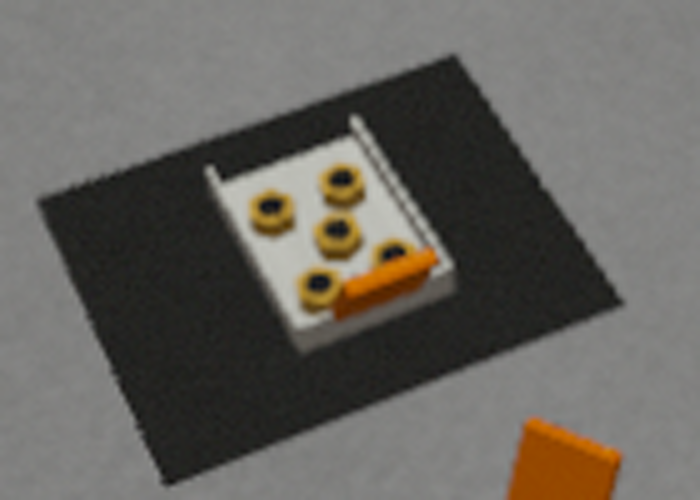

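View pics/c2.png

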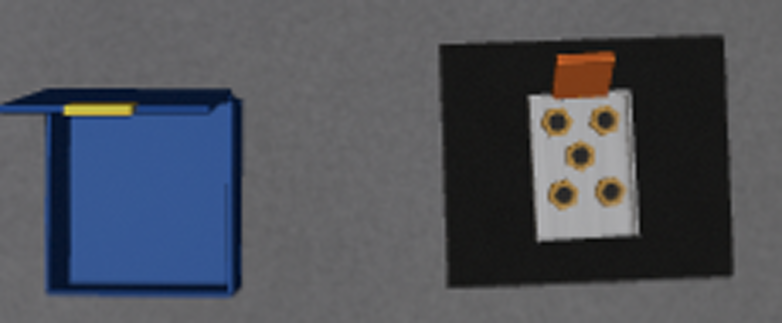

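servo_tool(
  increments=[
    [1,[0,0,0],[0,0,0.05]],
  ],
)

```text
schema error: expected a number
```

servo_tool(
  increments=[
    [1,[0,0,0],0.1],
    [1,[0,0,0],0.1],
  ],
)

```text
time: 0.27
ee_pos: [0.2059, -0.5098, 0.2051]
tool_rot: [[-0.0, 0.276, -0.961], [0.001, -0.961, -0.276], [-1.0, -0.001, 0.0]]
force: [0.5, -0.2, -1.0]
width: 0.0942
```

```bash
cat > m2.py <<'E'
from h import *
d=dict(np.load('pics/top0.npz')); s=dict(np.load('pics/scene0.npz'))
def px(c,f,o): return ((np.array(c,float)+.5)/f-.5+o)
def W(d,c,f,o,z): p=px(c,f,o); return world(d,p[:,0],p[:,1],z).round(4)
ot=np.array([150,160]);os_=np.array([130,165])
print('top lip corners z.007',W(d,[(537,241),(638,235)],3.4,ot,.007))
print('top back wall z.027',W(d,[(528,95),(631,90)],3.4,ot,.027))
print('top handle top z.074',W(d,[(558,53),(614,52)],3.4,ot,.074))
print('mat',W(d,[(440,44),(722,36),(733,275),(448,287)],3.4,ot,.003))
print('bin rim near',W(d,[(47,293),(238,293),(240,99)],3.4,ot,.09))
print('scene mat',W(s,[(38,200),(455,55),(623,302),(165,485)],5,os_,.003))
print('scene lip walls top z.027',W(s,[(208,168),(354,118)],5,os_,.027))
print('scene lip corners z.007',W(s,[(222,186),(352,138)],5,os_,.007))
print('scene back corner .027',W(s,[(295,330),(455,268)],5,os_,.027))
print('scene handle top .073',W(s,[(340,292),(437,254)],5,os_,.073))
# triangulate handle top corners
def ray(d,p):
    a=world(d,p[0],p[1],0.);b=world(d,p[0],p[1],.3);return a,(b-a)/np.linalg.norm(b-a)
def tri(pt,ps):
    A=np.zeros((3,3));B=np.zeros(3)
    for dd,p in((d,pt),(s,ps)):
        o,r=ray(dd,p);M=np.eye(3)-np.outer(r,r);A+=M;B+=M@o
    return np.linalg.solve(A,B).round(4)
# handle far-top corners: top image left(+y)= scene right
print('tri +y',tri(px((558,55),3.4,ot),px((437,252),5,os_)),'-y',tri(px((614,54),3.4,ot),px((338,288),5,os_)))
print('tri lip +y',tri(px((537,241),3.4,ot),px((352,138),5,os_)),'-y',tri(px((638,235),3.4,ot),px((222,186),5,os_)))
# lid
for n,dd in(('t',d),('s',s)):
    C=cloud(dd); m=(C[...,2]>.095)&(C[...,2]<.3)&(abs(C[...,0]-.6)<.08)&(abs(C[...,1]-.2)<.12)
    P=C[m]; print(n,len(P),P.min(0).round(3),P.max(0).round(3))
    for z in np.arange(.1,.29,.03):
        q=P[abs(P[:,2]-z)<.01]
        if len(q): print(z.round(2),np.percentile(q[:,0],[2,50,98]).round(3),np.percentile(q[:,1],[2,98]).round(3))
    m=(C[...,2]>.05)&(C[...,2]<.093)&(C[...,0]<.6)&(C[...,0]>.4)&(abs(C[...,1]-.2)<.12); P=C[m];print('bin',np.percentile(P,[1,99],axis=0).round(3))
E
python3 m2.py
python3 - <<'E'
import cv2
a=cv2.imread('pics/scene0.png')[90:200,265:395]
cv2.imwrite('pics/c3.png',cv2.resize(a,None,fx=5,fy=5,interpolation=cv2.INTER_CUBIC))
E
```

```text
top lip corners z.007 [[ 0.4771 -0.1394  0.007 ]
 [ 0.483  -0.2308  0.007 ]]
top back wall z.027 [[ 0.6073 -0.1284  0.027 ]
 [ 0.6126 -0.2203  0.027 ]]
top handle top z.074 [[ 0.6417 -0.1496  0.074 ]
 [ 0.6431 -0.1979  0.074 ]]
mat [[ 0.6535 -0.051   0.003 ]
 [ 0.6637 -0.3078  0.003 ]
 [ 0.4467 -0.3191  0.003 ]
 [ 0.4349 -0.06    0.003 ]]
bin rim near [[0.4328 0.2839 0.09  ]
 [0.4355 0.1207 0.09  ]
 [0.5992 0.1207 0.09  ]]
scene mat [[ 0.4469 -0.3181  0.003 ]
 [ 0.4359 -0.061   0.003 ]
 [ 0.6524 -0.0512  0.003 ]
 [ 0.6643 -0.3096  0.003 ]]
scene lip walls top z.027 [[ 0.4865 -0.2275  0.027 ]
 [ 0.4838 -0.1405  0.027 ]]
scene lip corners z.007 [[ 0.4839 -0.2212  0.007 ]
 [ 0.4791 -0.1418  0.007 ]]
scene back corner .027 [[ 0.6164 -0.2216  0.027 ]
 [ 0.6119 -0.1306  0.027 ]]
scene handle top .073 [[ 0.6404 -0.2012  0.073 ]
 [ 0.6373 -0.1481  0.073 ]]
tri +y [ 0.6398 -0.149   0.0775] -y [ 0.6405 -0.1997  0.0753]
tri lip +y [ 0.4767 -0.1404  0.004 ] -y [ 0.4848 -0.2258  0.0104]
t 448 [0.567 0.127 0.095] [0.607 0.285 0.284]
0.1 [0.581 0.606 0.606] [0.129 0.281]
0.13 [0.6   0.602 0.602] [0.128 0.149]
0.16 [0.596 0.6   0.601] [0.128 0.277]
0.19 [0.593 0.597 0.598] [0.128 0.282]
0.22 [0.593 0.593 0.594] [0.133 0.282]
0.25 [0.583 0.587 0.59 ] [0.13  0.283]
0.28 [0.581 0.583 0.586] [0.183 0.23 ]
bin [[0.431 0.126 0.051]
 [0.595 0.286 0.093]]
s 2809 [0.577 0.125 0.095] [0.611 0.289 0.281]
0.1 [0.602 0.606 0.609] [0.128 0.28 ]
0.13 [0.599 0.602 0.606] [0.127 0.284]
0.16 [0.595 0.599 0.602] [0.127 0.282]
0.19 [0.591 0.595 0.599] [0.128 0.284]
0.22 [0.587 0.592 0.595] [0.127 0.283]
0.25 [0.583 0.588 0.592] [0.127 0.282]
0.28 [0.579 0.586 0.589] [0.182 0.229]
bin [[0.431 0.123 0.05 ]
 [0.6   0.282 0.091]]
```

View pics/c3.png

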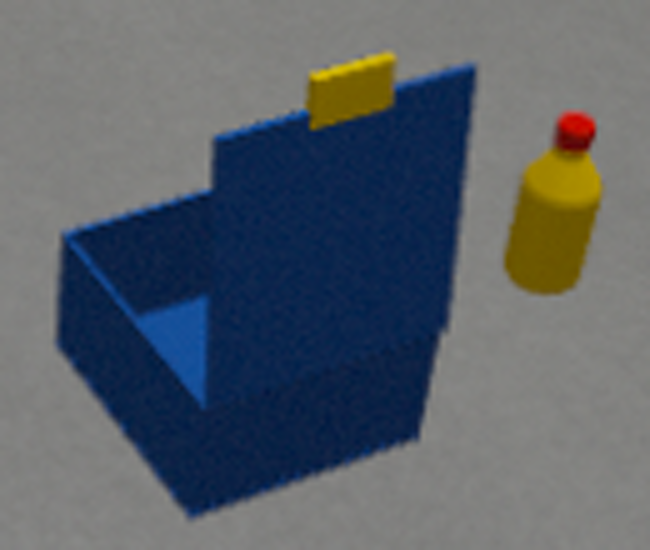

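```bash
cat > inc.py <<'E'
from h import *
# usage: inc.py x y z yawdeg  (TCP target, tool-y angle)
import sys
def inc(x,y,z,yaw,p=None,R=None):
    s=bot.get_state();p=s['ee_pos'];R=s['tool_rot']
    sh=R.T@(np.array([x,y,z])-p)*100; cur=np.degrees(np.arctan2(R[1,1],R[0,1]))
    da=-(yaw-cur); da=(da+180)%360-180
    print('t',round(s['time'],2),'shift cm',sh.round(2),'turn',round(np.radians(da),4),'cur',p.round(4),round(cur,2),'F',s['force'].round(1),'w',round(s['width'],4),'j',s['joint_positions'].round(0))
for i in range(1,len(sys.argv),4): inc(*map(float,sys.argv[i:i+4]))
E
python3 inc.py .628 -.1755 .15 93.7
```

```text
t 0.27 shift cm [  5.52 -20.5  -49.79] turn -2.927 cur [ 0.2059 -0.5098  0.2051] -74.01 F [ 0.5 -0.2 -1. ] w 0.0942 j [-72.  17.  87.   0.  76.   2.]
```

servo_tool(
  increments=[
    [1,[0,-20.5,-49.8],-1.47],
    [1,[0,-20.5,-49.8],-1.47],
    [1,[0,-20.5,-49.8],-1.47],
    [1,[0,-20.5,-49.8],-1.47],
    [1,[0,-20.5,-49.8],-1.47],
    [1,[0,-20.5,-49.8],-1.47],
    [1,[0,-20.5,-49.8],-1.47],
    [1,[0,-20.5,-49.8],-1.47],
    [1,[0,-20.5,-49.8],-1.47],
    [1,[0,-20.5,-49.8],-1.47],
    [1,[0,-20.5,-49.8],-1.47],
    [1,[0,-20.5,-49.8],-1.47],
  ],
  squeeze=60,
)

```text
time: 1.27
ee_pos: [0.5978, -0.1961, 0.2053]
tool_rot: [[-0.0, 0.981, 0.192], [0.0, 0.192, -0.981], [-1.0, -0.0, -0.0]]
force: [0.2, -0.6, 0.4]
width: 0.0939
```

```bash
python3 inc.py .628 -.1755 .12 93.7
```

```text
t 1.27 shift cm [ 8.53  3.36 -1.44] turn -1.4427 cur [ 0.5978 -0.1961  0.2053] 11.04 F [ 0.2 -0.6  0.4] w 0.0939 j [-21.  27.  73.  -0.  80. -33.]
```

servo_tool(
  increments=[
    [1,[0,3,-1.4],-1.44],
    [1,[0,3,-1.4],-1.44],
    [1,[0,3,-1.4],-1.44],
    [1,[0,3,-1.4],-1.44],
    [1,[0,3,-1.4],-1.44],
    [1,[0,3,-1.4],-1.44],
    [1,[0,3,-1.4],-1.44],
    [1,[0,3,-1.4],-1.44],
    [1,[0,3,-1.4],-1.44],
    [1,[0,3,-1.4],-1.44],
    [1,[0,3,-1.4],-1.44],
    [1,[0,3,-1.4],-1.44],
  ],
)

```text
time: 2.27
ee_pos: [0.6233, -0.1786, 0.2051]
tool_rot: [[-0.001, -0.062, 0.998], [0.0, 0.998, 0.062], [-1.0, 0.0, -0.001]]
force: [-0.1, -0.2, 0.4]
width: 0.0941
```

```bash
python3 inc.py .628 -.1755 .036 93.7; python3 -c "
from h import *
grab('top','top1');grab('scene','scene1')
import cv2
a=cv2.imread('pics/top1.png')[130:260,250:400];b=cv2.imread('pics/scene1.png')[130:260,130:280]
cv2.imwrite('pics/c4.png',cv2.resize(np.hstack([a,b]),None,fx=2.6,fy=2.6))"
```

```text
t 2.27 shift cm [16.91  0.27  0.49] turn -0.0023 cur [ 0.6233 -0.1786  0.2051] 93.57 F [-0.1 -0.2  0.4] w 0.0941 j [ -19.   30.   69.   -0.   81. -113.]
```

View pics/c4.png

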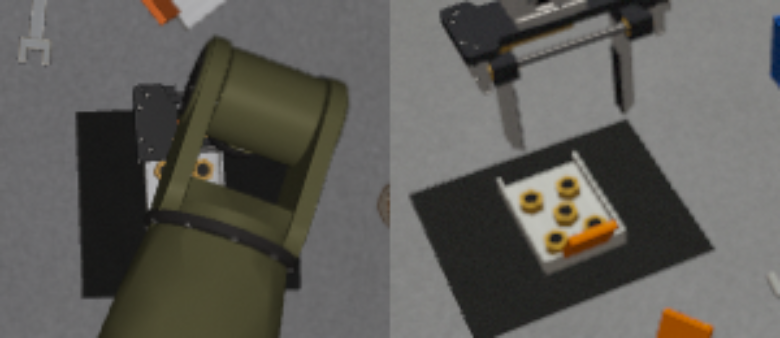

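servo_tool(
  increments=[
    [1,[2.5,0.3,0.5],0],
    [1,[5,0.3,0.5],0],
    [1,[7.5,0.3,0.5],0],
    [1,[10,0.3,0.5],0],
    [1,[12,0.3,0.5],0],
    [1,[14,0.3,0.5],0],
    [1,[15.5,0.3,0.5],0],
    [1,[16.5,0.3,0.5],0],
    [1,[16.9,0.3,0.5],0],
    [1,[16.9,0.3,0.5],0],
  ],
)

```text
time: 3.2
ee_pos: [0.6281, -0.1753, 0.0358]
tool_rot: [[-0.001, -0.052, 0.999], [0.0, 0.999, 0.052], [-1.0, 0.0, -0.001]]
force: [-0.2, -0.1, 0.4]
width: 0.094
```

```bash
python3 inc.py .628 -.1755 .036 93.7; python3 -c "
from h import *
grab('scene','scene2')
import cv2
b=cv2.imread('pics/scene2.png')[130:260,130:280]
cv2.imwrite('pics/c5.png',cv2.resize(b,None,fx=4.5,fy=4.5,interpolation=cv2.INTER_CUBIC))"
```

```text
t 3.2 shift cm [-0.02 -0.02 -0.01] turn -0.0129 cur [ 0.6281 -0.1753  0.0358] 92.96 F [-0.2 -0.1  0.4] w 0.094 j [ -19.   40.   77.    0.   63. -112.]
```

View pics/c5.png

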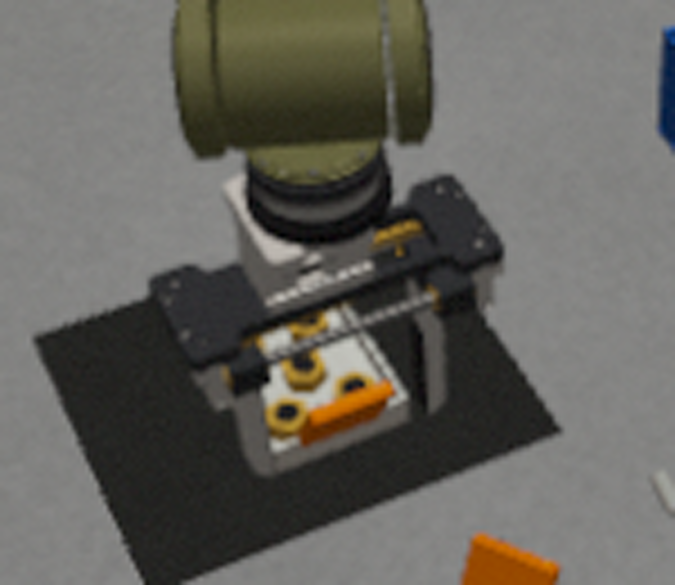

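servo_tool(
  increments=[
    [0.3,[0,0,0],-0.013],
    [0,[0,0,0],-0.013],
    [-0.2,[0,0,0],-0.013],
    [-0.5,[0,0,0],-0.013],
    [-1,[0,0,0],-0.013],
    [-1,[0,0,0],-0.013],
    [-1,[0,0,0],-0.013],
    [-1,[0,0,0],-0.013],
  ],
  squeeze=60,
)

```text
time: 3.92
ee_pos: [0.6284, -0.1752, 0.0365]
tool_rot: [[0.0, -0.065, 0.998], [0.0, 0.998, 0.065], [-1.0, 0.0, 0.0]]
force: [0.8, 0.8, 1.7]
width: 0.0495
```

```bash
python3 inc.py .628 -.1755 .036 93.7; python3 -c "
from h import *
grab('scene','scene3')
import cv2
b=cv2.imread('pics/scene3.png')[130:260,130:280]
cv2.imwrite('pics/c6.png',cv2.resize(b,None,fx=4.5,fy=4.5,interpolation=cv2.INTER_CUBIC))"
```

```text
t 3.92 shift cm [ 0.05 -0.03 -0.04] turn 0.0004 cur [ 0.6284 -0.1752  0.0365] 93.72 F [0.8 0.8 1.7] w 0.0495 j [ -19.   40.   77.    0.   63. -113.]
```

View pics/c6.png

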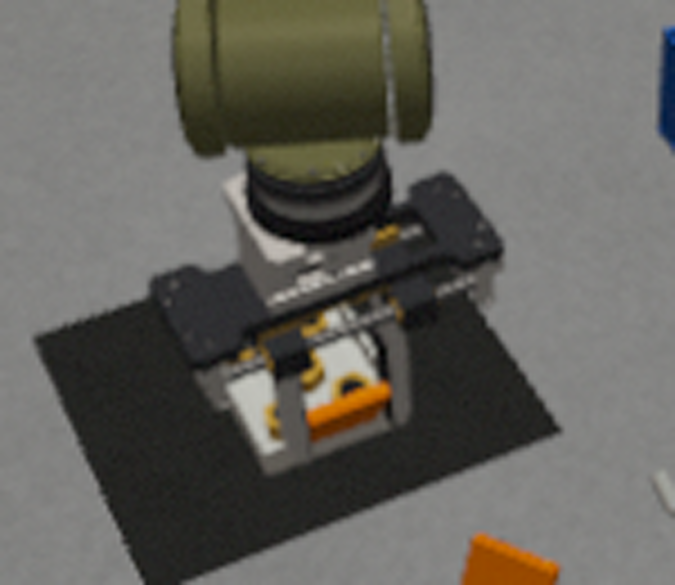

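servo_tool(
  increments=[
    [-1,[-0.2,0,0],0],
    [-1,[-0.5,0,0],0],
    [-1,[-0.9,0,0],0],
    [-1,[-1.3,0,0],0],
    [-1,[-1.5,0,0],0],
    [-1,[-1.5,0,0],0],
    [-1,[-1.5,0,0],0],
  ],
  squeeze=60,
)

```text
time: 4.55
ee_pos: [0.6283, -0.1753, 0.0516]
tool_rot: [[0.0, -0.065, 0.998], [-0.0, 0.998, 0.065], [-1.0, -0.0, 0.0]]
force: [0.8, 0.4, -4.4]
width: 0.0496
```

```bash
python3 inc.py .628 -.1755 .036 93.7; python3 -c "
from h import *
print(bot.get_state()['wrist_torque'])
grab('scene','scene4')
C=cloud(dict(np.load('pics/scene4.npz')))
import cv2
b=cv2.imread('pics/scene4.png')[130:260,130:280]
cv2.imwrite('pics/c7.png',cv2.resize(b,None,fx=4.5,fy=4.5,interpolation=cv2.INTER_CUBIC))"
```

```text
t 4.55 shift cm [ 1.56 -0.01 -0.03] turn 0.0007 cur [ 0.6283 -0.1753  0.0516] 93.74 F [ 0.8  0.4 -4.4] w 0.0496 j [ -19.   39.   77.   -0.   64. -113.]
[ 0.02332196 -0.38503882 -0.00582617]
```

View pics/c7.png

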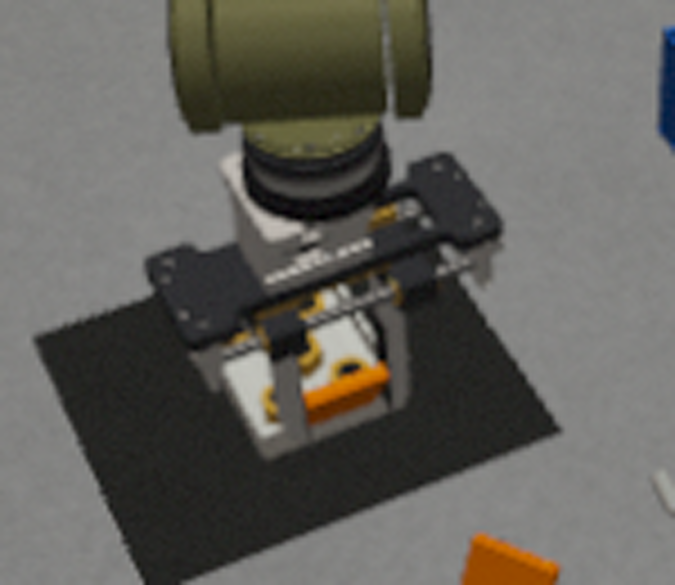

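servo_tool(
  increments=[
    [-1,[-0.4,0,0],0],
    [-1,[-1.2,0,0],0],
    [-1,[-2.4,0,0],0],
    [-1,[-3.8,0,0],0],
    [-1,[-5.2,0,0],0],
    [-1,[-6.6,0,0],0],
    [-1,[-8,0,0],0],
    [-1,[-9.4,0,0],0],
    [-1,[-10.6,0,0],0],
    [-1,[-11.5,0,0],0],
    [-1,[-12,0,0],0],
    [-1,[-12,0,0],0],
  ],
  squeeze=60,
)

```text
time: 5.6
ee_pos: [0.6286, -0.1754, 0.1728]
tool_rot: [[0.002, -0.065, 0.998], [-0.001, 0.998, 0.065], [-1.0, -0.001, 0.002]]
force: [0.0, -0.3, -2.8]
width: 0.0493
```

```bash
python3 inc.py .498 .0185 .17 0; python3 -c "
from h import *
print(bot.get_state()['wrist_torque'])
grab('scene','scene5')
import cv2
b=cv2.imread('pics/scene5.png')[90:260,110:310]
cv2.imwrite('pics/c8.png',cv2.resize(b,None,fx=3.5,fy=3.5,interpolation=cv2.INTER_CUBIC))"
```

```text
t 5.6 shift cm [  0.25  20.2  -11.77] turn 1.636 cur [ 0.6286 -0.1754  0.1728] 93.74 F [ 0.  -0.3 -2.8] w 0.0493 j [ -19.   32.   71.    0.   77. -113.]
[ 0.09546156 -0.35525473 -0.01271373]
```

View pics/c8.png

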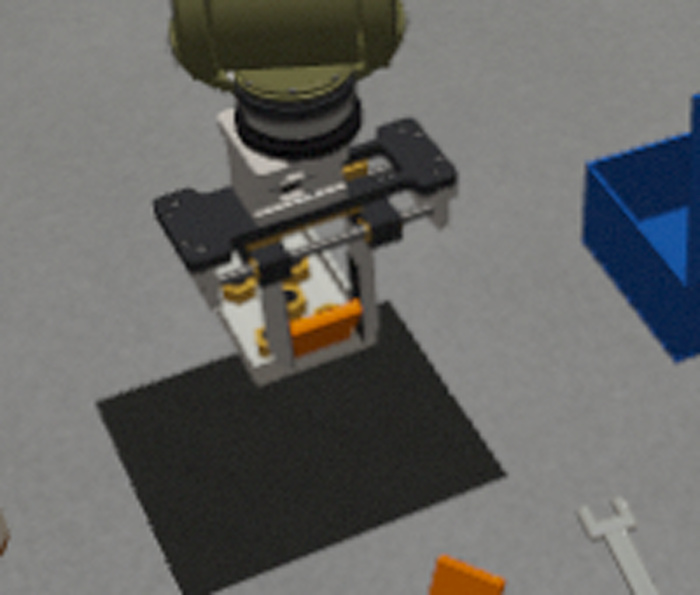

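servo_tool(
  increments=[
    [-1,[0,0.1,-0.06],0.008],
    [-1,[0,0.4,-0.24],0.033],
    [-1,[0,0.87,-0.5],0.07],
    [-1,[0,1.5,-0.87],0.121],
    [-1,[0,2.26,-1.32],0.183],
    [-1,[0,3.15,-1.84],0.255],
    [-1,[0,4.16,-2.42],0.337],
    [-1,[0,5.23,-3.05],0.424],
    [-1,[0,6.38,-3.72],0.517],
    [-1,[0,7.6,-4.43],0.615],
    [-1,[0,8.85,-5.16],0.717],
    [-1,[0,10.1,-5.9],0.818],
  ],
)

```text
time: 6.65
ee_pos: [0.562, -0.0778, 0.1706]
tool_rot: [[-0.001, 0.688, 0.726], [0.0, 0.726, -0.688], [-1.0, -0.001, -0.001]]
force: [-0.2, -0.5, -3.8]
width: 0.0494
```

```bash
python3 inc.py .498 .0185 .17 0
```

```text
t 6.65 shift cm [  0.07   2.59 -11.27] turn 0.8125 cur [ 0.562  -0.0778  0.1706] 46.55 F [-0.2 -0.5 -3.8] w 0.0494 j [-12.  21.  87.  -0.  72. -58.]
```

servo_tool(
  increments=[
    [-1,[0,0.32,-1.4],0.101],
    [-1,[0,0.64,-2.8],0.202],
    [-1,[0,0.95,-4.15],0.3],
    [-1,[0,1.25,-5.43],0.392],
    [-1,[0,1.53,-6.63],0.478],
    [-1,[0,1.78,-7.75],0.56],
    [-1,[0,2.0,-8.75],0.631],
    [-1,[0,2.2,-9.6],0.693],
    [-1,[0,2.37,-10.3],0.743],
    [-1,[0,2.5,-10.8],0.78],
    [-1,[0,2.57,-11.15],0.805],
    [-1,[0,2.6,-11.27],0.812],
  ],
)

```text
time: 7.65
ee_pos: [0.4977, 0.018, 0.1708]
tool_rot: [[-0.001, 1.0, 0.005], [-0.0, 0.005, -1.0], [-1.0, -0.001, 0.0]]
force: [0.2, -0.2, -3.7]
width: 0.0495
```

```bash
python3 inc.py .498 .0185 .1285 0; python3 -c "
from h import *
print(bot.get_state()['wrist_torque'])
grab('scene','scene6');grab('top','top6')
import cv2
b=cv2.imread('pics/scene6.png')[50:220,170:390];a=cv2.imread('pics/top6.png')[150:320,130:350]
cv2.imwrite('pics/c9.png',cv2.resize(np.vstack([a,b]),None,fx=1.75*1,fy=1.75,interpolation=cv2.INTER_CUBIC))"
```

```text
t 7.65 shift cm [ 4.23  0.03 -0.05] turn 0.0049 cur [0.4977 0.018  0.1708] 0.28 F [ 0.2 -0.2 -3.7] w 0.0495 j [-2. 12. 98. -0. 70. -2.]
[-0.28975208 -0.08043321  0.0175214 ]
```

View pics/c9.png

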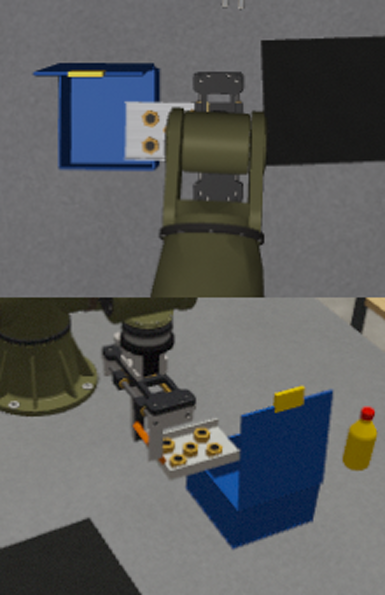

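servo_tool(
  increments=[
    [-1,[0.8,0,0],0],
    [-1,[1.7,0,0],0],
    [-1,[2.6,0,0],0],
    [-1,[3.2,0,0],0],
    [-1,[3.7,0,0],0],
    [-1,[4.0,0,0],0],
    [-1,[4.1,0,0],0],
    [-1,[4.2,0,0],0],
    [-1,[4.2,0,0],0],
  ],
)

```text
time: 8.5
ee_pos: [0.4985, 0.0176, 0.1295]
tool_rot: [[0.0, 1.0, 0.006], [-0.0, 0.006, -1.0], [-1.0, 0.0, 0.0]]
force: [0.2, 0.8, -3.6]
width: 0.0496
```

```bash
python3 inc.py .498 .0185 .1235 0; python3 -c "
from h import *
print(bot.get_state()['wrist_torque'])
grab('scene','scene7')
import cv2
b=cv2.imread('pics/scene7.png')[70:210,230:390]
cv2.imwrite('pics/c10.png',cv2.resize(b,None,fx=4,fy=4,interpolation=cv2.INTER_CUBIC))"
```

```text
t 8.5 shift cm [ 0.6  -0.05 -0.09] turn 0.006 cur [0.4985 0.0176 0.1295] 0.35 F [ 0.2  0.8 -3.6] w 0.0496 j [ -2.  15. 100.  -0.  64.  -3.]
[-0.28023026 -0.08040757 -0.01420325]
```

View pics/c10.png

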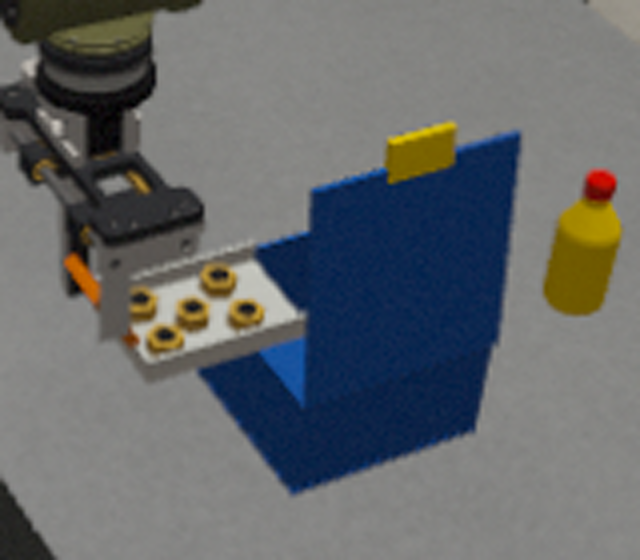

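servo_tool(
  increments=[
    [-1,[0.2,0,0],0],
    [-1,[0.4,0,0],0],
    [-1,[0.5,0,0],0],
    [-1,[0.5,0,0],0],
  ],
)

```text
time: 8.88
ee_pos: [0.4982, 0.0176, 0.1242]
tool_rot: [[-0.0, 1.0, 0.006], [0.0, 0.006, -1.0], [-1.0, -0.0, -0.0]]
force: [-0.3, -0.5, -4.0]
width: 0.0495
```

```bash
python3 inc.py .498 .0185 .1235 0; python3 -c "
from h import *
print(bot.get_state()['wrist_torque'])"
```

```text
t 8.88 shift cm [ 0.07 -0.02 -0.09] turn 0.006 cur [0.4982 0.0176 0.1242] 0.34 F [-0.3 -0.5 -4. ] w 0.0495 j [ -2.  16. 101.   0.  64.  -3.]
[-0.24766007 -0.06502578 -0.03884185]
```

servo_tool(
  increments=[
    [-1,[0.1,0,0],0],
    [-1,[0.2,0,0],0],
    [-1,[0.3,0,0],0],
    [-1,[0.3,0,0],0],
  ],
)

```text
time: 9.22
ee_pos: [0.4988, 0.0172, 0.1223]
tool_rot: [[0.001, 1.0, 0.006], [-0.0, 0.006, -1.0], [-1.0, 0.001, 0.0]]
force: [-2.5, -5.3, 7.4]
width: 0.0495
```

```bash
python3 inc.py .498 .0185 .1235 0; python3 -c "
from h import *
print(bot.get_state()['wrist_torque'])"
```

```text
t 9.22 shift cm [-0.12 -0.08 -0.13] turn 0.0057 cur [0.4988 0.0172 0.1223] 0.33 F [-2.5 -5.3  7.4] w 0.0495 j [ -2.  16. 101.  -0.  63.  -3.]
[-0.19904562  0.52708513  0.21108337]
```

servo_tool(
  increments=[
    [-1,[-0.1,0,0],0],
    [-1,[-0.1,0,0],0],
    [-1,[-0.1,0,0],0],
    [-1,[-0.1,0,0],0],
  ],
  squeeze=14,
)

```text
time: 9.55
ee_pos: [0.4985, 0.0176, 0.1225]
tool_rot: [[0.0, 1.0, 0.006], [-0.0, 0.006, -1.0], [-1.0, 0.0, 0.0]]
force: [0.5, -2.1, 0.5]
width: 0.0502
```

```bash
python3 inc.py .498 .0185 .1235 0; python3 -c "
from h import *
print(bot.get_state()['wrist_torque'])
grab('scene','scene8')
import cv2
b=cv2.imread('pics/scene8.png')[70:210,230:390]
cv2.imwrite('pics/c11.png',cv2.resize(b,None,fx=4,fy=4,interpolation=cv2.INTER_CUBIC))"
```

```text
t 9.55 shift cm [-0.1  -0.05 -0.09] turn 0.0059 cur [0.4985 0.0176 0.1225] 0.34 F [ 0.5 -2.1  0.5] w 0.0502 j [ -2.  16. 101.  -0.  63.  -3.]
[-0.32624653 -0.24421886 -0.07329278]
```

View pics/c11.png

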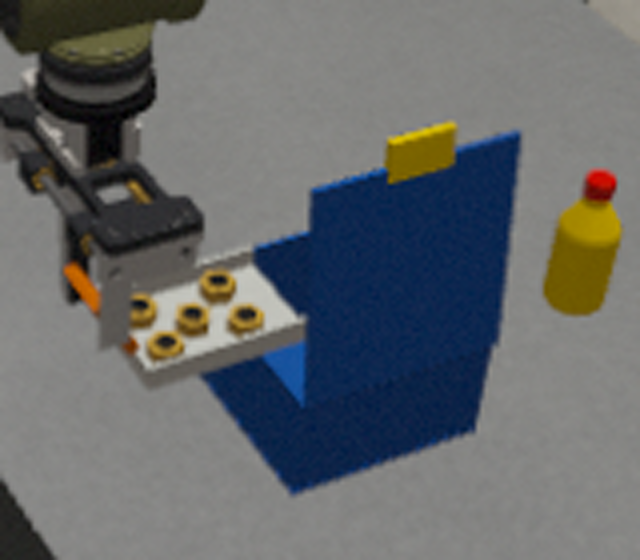

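servo_tool(
  increments=[
    [-1,[-0.4,0,-0.2],0],
    [-1,[-0.8,0,-0.42],0],
    [-1,[-1.25,0,-0.72],0],
    [-1,[-1.7,0,-1.05],0],
    [-1,[-2.1,0,-1.4],0],
    [-1,[-2.5,0,-1.7],0],
    [-1,[-2.5,0,-1.7],0],
  ],
)

```text
time: 10.18
ee_pos: [0.4986, 0.0353, 0.1484]
tool_rot: [[0.001, 1.0, 0.007], [0.0, 0.007, -1.0], [-1.0, 0.001, -0.0]]
force: [0.4, -0.3, -3.6]
width: 0.0501
```

```bash
python3 inc.py .498 .0185 .1235 0; python3 -c "
from h import *
print(bot.get_state()['wrist_torque'])
grab('scene','scene9')
import cv2
b=cv2.imread('pics/scene9.png')[70:210,230:390]
cv2.imwrite('pics/c12.png',cv2.resize(b,None,fx=4,fy=4,interpolation=cv2.INTER_CUBIC))"
```

```text
t 10.18 shift cm [ 2.49 -0.07  1.68] turn 0.0066 cur [0.4986 0.0353 0.1484] 0.38 F [ 0.4 -0.3 -3.6] w 0.0501 j [-0. 14. 99.  0. 67. -1.]
[-0.26650663 -0.06287587 -0.00959731]
```

View pics/c12.png

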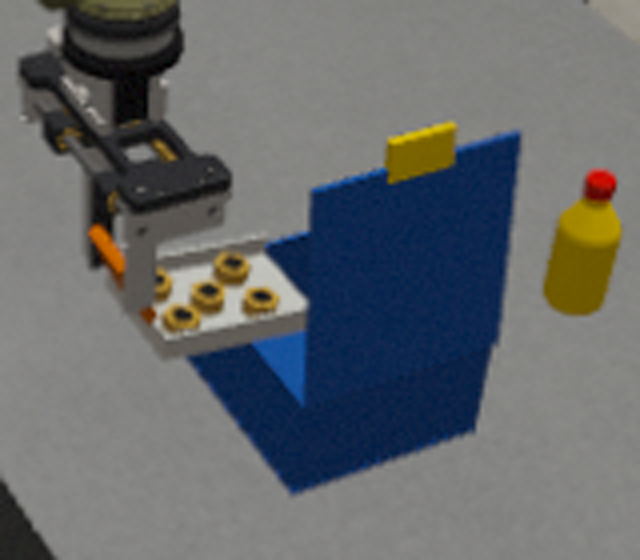

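servo_tool(
  increments=[
    [-1,[0,0,0],0],
    [-1,[0,0,0],0],
    [-1,[0,0,0],0],
  ],
  squeeze=10,
)

```text
time: 10.48
ee_pos: [0.4982, 0.0346, 0.1473]
tool_rot: [[-0.0, 1.0, 0.006], [0.0, 0.006, -1.0], [-1.0, -0.0, -0.0]]
force: [-0.7, 0.2, -1.8]
width: 0.0499
```

```bash
cat > look.py <<'E'
from h import *
import sys
t=sys.argv[1]; s=bot.get_state(); print(s['time'],s['force'].round(1),s['wrist_torque'].round(2),s['width'].round(4),s['ee_pos'].round(4))
grab('scene',t); b=cv2.imread(f'pics/{t}.png')[70:210,230:390]
cv2.imwrite(f'pics/{t}z.png',cv2.resize(b,None,fx=3,fy=3,interpolation=cv2.INTER_CUBIC))
E
python3 look.py sa
```

```text
Traceback (most recent call last):
  File "look.py", line 3, in <module>
    t=sys.argv[1]; s=bot.get_state(); print(s['time'],s['force'].round(1),s['wrist_torque'].round(2),s['width'].round(4),s['ee_pos'].round(4))
                                                                                                     ^^^^^^^^^^^^^^^^
AttributeError: 'float' object has no attribute 'round'
```

```bash
sed -i "s/s\['width'\].round(4)/round(s['width'],4)/" look.py; python3 look.py sa
```

```text
10.4833 [-0.7  0.2 -1.8] [0.11 0.01 0.01] 0.0499 [0.4982 0.0346 0.1473]
```

View pics/saz.png

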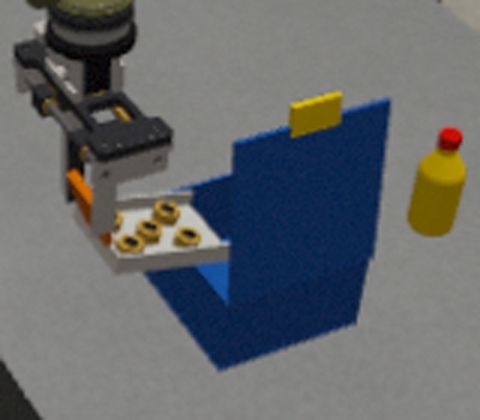

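servo_tool(
  increments=[
    [-1,[-0.3,0,-0.3],0],
    [-1,[-0.6,0,-0.6],0],
    [-1,[-0.9,0,-0.9],0],
    [-1,[-1.15,0,-1.2],0],
    [-1,[-1.4,0,-1.5],0],
    [-1,[-1.4,0,-1.5],0],
    [-1,[-1.4,0,-1.5],0],
    [-1,[-1.4,0,-1.5],0],
  ],
  squeeze=9,
)

```text
time: 11.2
ee_pos: [0.4984, 0.0498, 0.1616]
tool_rot: [[0.001, 1.0, 0.006], [0.0, 0.006, -1.0], [-1.0, 0.001, -0.0]]
force: [-0.0, 0.7, -1.1]
width: 0.0497
```

```bash
python3 look.py sb
```

```text
11.2 [-0.   0.7 -1.1] [ 0.32 -0.16  0.01] 0.0497 [0.4984 0.0498 0.1616]
```

View pics/sbz.png

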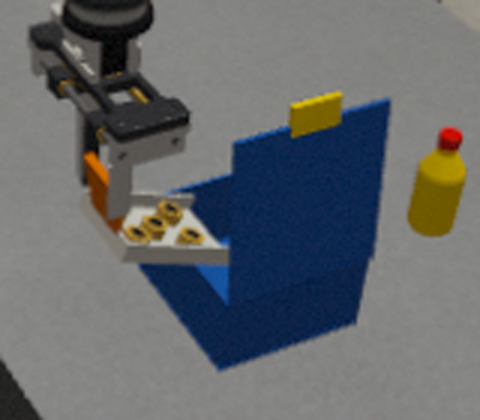

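servo_tool(
  increments=[
    [-1,[-0.25,0,-0.35],0],
    [-1,[-0.5,0,-0.7],0],
    [-1,[-0.7,0,-1.05],0],
    [-1,[-0.9,0,-1.4],0],
    [-1,[-1.1,0,-1.7],0],
    [-1,[-1.1,0,-1.7],0],
    [-1,[-1.1,0,-1.7],0],
  ],
  squeeze=9,
)

```text
time: 11.83
ee_pos: [0.4981, 0.0668, 0.1725]
tool_rot: [[0.0, 1.0, 0.006], [-0.0, 0.006, -1.0], [-1.0, 0.0, 0.0]]
force: [0.7, 0.7, -3.5]
width: 0.0502
```

```bash
python3 look.py sc
```

```text
11.8333 [ 0.7  0.7 -3.5] [-0.14 -0.06 -0.01] 0.0502 [0.4981 0.0668 0.1725]
```

View pics/scz.png

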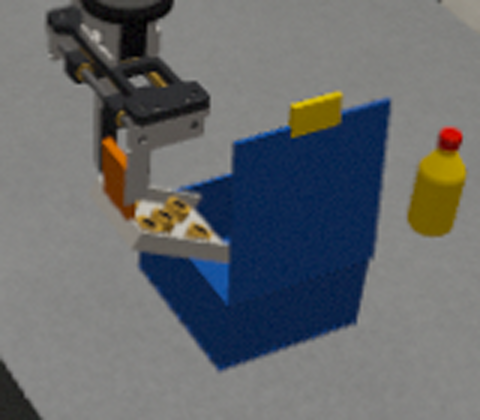

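servo_tool(
  increments=[
    [-1,[0,0,0],0],
    [-1,[0,0,0],0],
    [-1,[0,0,0],0],
  ],
  squeeze=7,
)

```text
time: 12.13
ee_pos: [0.4981, 0.0666, 0.1724]
tool_rot: [[-0.0, 1.0, 0.006], [0.0, 0.006, -1.0], [-1.0, -0.0, -0.0]]
force: [-0.6, 0.6, -3.8]
width: 0.0501
```

```bash
python3 look.py sd
```

```text
12.1333 [-0.6  0.6 -3.8] [-0.05 -0.02 -0.01] 0.0501 [0.4981 0.0666 0.1724]
```

View pics/sdz.png

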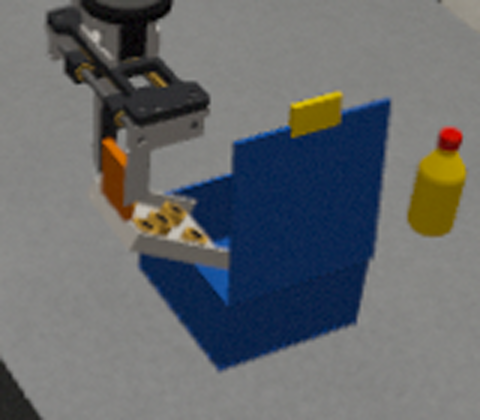

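servo_tool(
  increments=[
    [-1,[-0.2,0,-0.4],0],
    [-1,[-0.4,0,-0.8],0],
    [-1,[-0.6,0,-1.2],0],
    [-1,[-0.7,0,-1.5],0],
    [-1,[-0.8,0,-1.8],0],
    [-1,[-0.8,0,-1.8],0],
    [-1,[-0.8,0,-1.8],0],
  ],
  squeeze=6,
)

```text
time: 12.77
ee_pos: [0.498, 0.085, 0.1805]
tool_rot: [[0.0, 1.0, 0.006], [0.0, 0.006, -1.0], [-1.0, 0.0, -0.0]]
force: [0.6, 1.1, -2.2]
width: 0.0502
```

```bash
python3 look.py se
```

```text
12.7667 [ 0.6  1.1 -2.2] [ 0.33 -0.1  -0.01] 0.0502 [0.498  0.085  0.1805]
```

View pics/sez.png

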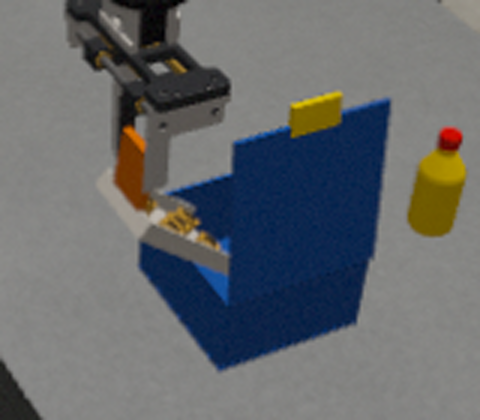

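servo_tool(
  increments=[
    [-1,[-0.1,0,-0.4],0],
    [-1,[-0.25,0,-0.8],0],
    [-1,[-0.35,0,-1.2],0],
    [-1,[-0.45,0,-1.6],0],
    [-1,[-0.5,0,-2.0],0],
    [-1,[-0.5,0,-2.0],0],
    [-1,[-0.5,0,-2.0],0],
    [-1,[-0.5,0,-2.0],0],
  ],
  squeeze=6,
)

```text
time: 13.48
ee_pos: [0.4978, 0.1046, 0.1854]
tool_rot: [[-0.0, 1.0, 0.006], [-0.0, 0.006, -1.0], [-1.0, -0.0, 0.0]]
force: [0.4, -1.0, -1.1]
width: 0.0501
```

```bash
python3 look.py sf
```

```text
13.4833 [ 0.4 -1.  -1.1] [-0.08 -0.15 -0.06] 0.0501 [0.4978 0.1046 0.1854]
```

View pics/sfz.png

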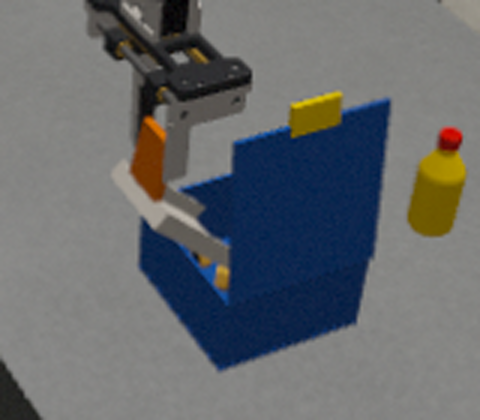

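servo_tool(
  increments=[
    [-1,[0,0,0],0],
    [-1,[0,0,0],0],
  ],
  squeeze=6,
)

```text
time: 13.7
ee_pos: [0.4978, 0.1045, 0.1854]
tool_rot: [[-0.0, 1.0, 0.006], [-0.0, 0.006, -1.0], [-1.0, -0.0, 0.0]]
force: [0.2, 0.2, -1.6]
width: 0.0499
```

```bash
python3 look.py sg; python3 -c "
from h import *
grab('top','tg'); a=cv2.imread('pics/tg.png')[150:280,140:270];b=cv2.imread('pics/sg.png')[90:180,255:345]
cv2.imwrite('pics/tgz.png',np.hstack([cv2.resize(a,(390,390)),cv2.resize(b,(390,390))]))"
```

```text
13.7 [ 0.2  0.2 -1.6] [-0.07 -0.07 -0.01] 0.0499 [0.4978 0.1045 0.1854]
```

View pics/tgz.png

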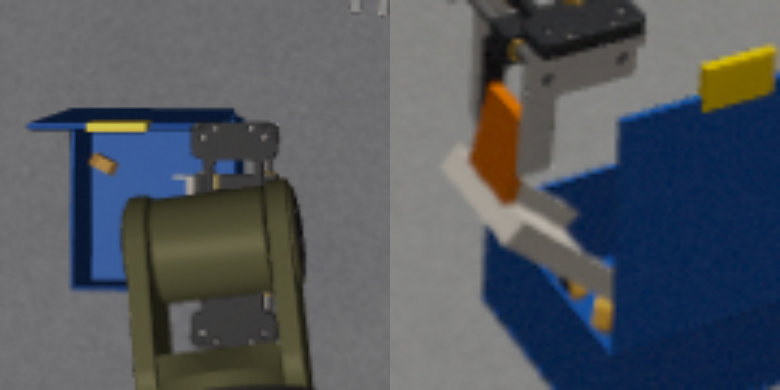

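servo_tool(
  increments=[
    [-1,[0,0,0],0],
    [-1,[0,0,0],0],
    [-1,[0,0,0],0],
    [-1,[-0.5,0,0],0],
    [-1,[-1.2,0,0],0],
    [-1,[-2,0,0],0],
    [-1,[-3,0,0],0],
    [-1,[-4,0,0],0],
    [-1,[-5,0,0],0],
    [-1,[-6,0,0],0],
    [-1,[-6.5,0,0],0],
    [-1,[-6.5,0,0],0],
  ],
  squeeze=50,
)

```text
time: 14.8
ee_pos: [0.4982, 0.1047, 0.2519]
tool_rot: [[0.002, 1.0, 0.006], [0.0, 0.006, -1.0], [-1.0, 0.002, -0.0]]
force: [-1.7, -0.1, -2.2]
width: 0.0498
```

```bash
python3 look.py sh; python3 -c "
from h import *
grab('top','th'); a=cv2.imread('pics/th.png')[150:280,140:270];b=cv2.imread('pics/sh.png')[60:180,240:360]
cv2.imwrite('pics/thz.png',np.hstack([cv2.resize(a,(390,390)),cv2.resize(b,(390,390))]))"
```

```text
14.8 [-1.7 -0.1 -2.2] [-0.02 -0.06  0.05] 0.0498 [0.4982 0.1047 0.2519]
```

View pics/thz.png

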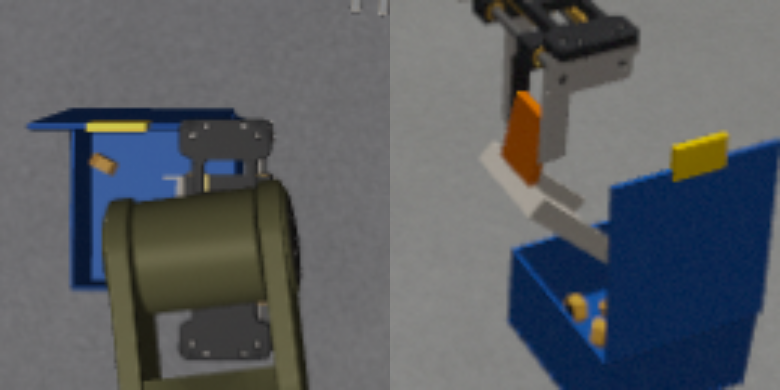

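servo_tool(
  increments=[
    [-1,[0,0.1,0.6],0],
    [-1,[0,0.3,2],0],
    [-1,[0,0.6,4],0],
    [-1,[0,1,6.5],0],
    [-1,[0,1.4,9.3],0],
    [-1,[0,1.8,12.2],0],
    [-1,[0,2.2,15],0],
    [-1,[0,2.7,18],0],
    [-1,[0,3.1,21],0],
    [-1,[0,3.4,23.5],0],
    [-1,[0,3.7,25.5],0],
    [-1,[0,4,27],0],
  ],
  squeeze=50,
)

```text
time: 15.9
ee_pos: [0.5392, -0.1672, 0.2497]
tool_rot: [[-0.001, 1.0, 0.005], [0.0, 0.005, -1.0], [-1.0, -0.001, -0.0]]
force: [-0.2, 0.3, -1.9]
width: 0.0494
```

```bash
python3 look.py si; python3 -c "
from h import *
grab('top','ti'); a=cv2.imread('pics/ti.png')[170:260,150:240];b=cv2.imread('pics/si.png')[60:240,150:330]
cv2.imwrite('pics/tiz.png',np.hstack([cv2.resize(a,(390,390)),cv2.resize(b,(390,390))]))"; python3 inc.py .55 -.26 .2 0
```

```text
15.9 [-0.2  0.3 -1.9] [ 0.01 -0.09  0.03] 0.0494 [ 0.5392 -0.1672  0.2497]
t 16.0 shift cm [4.96 1.03 9.3 ] turn 0.0039 cur [ 0.5394 -0.1671  0.2496] 0.22 F [-0.1 -0.1 -2.5] w 0.0498 j [-21.  17.  81.  -0.  82. -21.]
```

View pics/tiz.png

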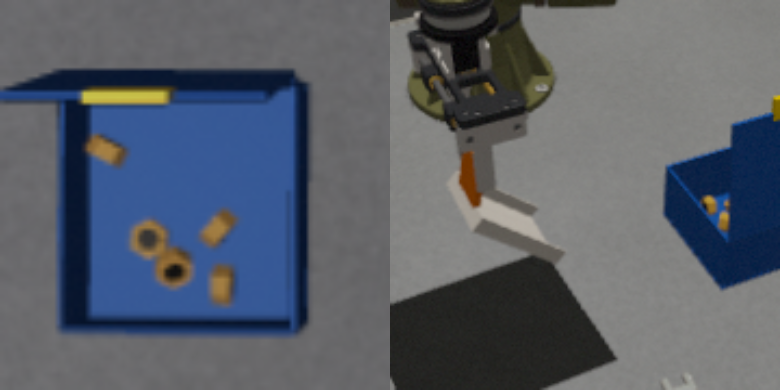

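servo_tool(
  increments=[
    [-1,[0.8,0.2,0.1],0],
    [-1,[2.2,0.4,0.2],0],
    [-1,[4,0.6,0.3],0],
    [-1,[6,0.8,0.4],0],
    [-1,[8,1,0.5],0],
    [-1,[9.6,1,0.5],0],
    [-1,[10.6,1,0.5],0],
    [-1,[11,1,0.5],0],
    [-1,[11,1,0.5],0],
  ],
  squeeze=50,
)

```text
time: 16.75
ee_pos: [0.5493, -0.1694, 0.1398]
tool_rot: [[-0.001, 1.0, 0.007], [0.0, 0.007, -1.0], [-1.0, -0.001, -0.0]]
force: [0.3, 1.0, -1.4]
width: 0.05
```

```bash
cat > look2.py <<'E'
from h import *
import sys
t=sys.argv[1]; s=bot.get_state(); print(round(s['time'],2),s['force'].round(1),s['wrist_torque'].round(2),round(s['width'],4),s['ee_pos'].round(4))
grab('scene',t); b=cv2.imread(f'pics/{t}.png')[90:270,120:320]
cv2.imwrite(f'pics/{t}z.png',cv2.resize(b,None,fx=3,fy=3,interpolation=cv2.INTER_CUBIC))
E
python3 look2.py sj
```

```text
16.75 [ 0.3  1.  -1.4] [-0.1  -0.06 -0.03] 0.05 [ 0.5493 -0.1694  0.1398]
```

View pics/sjz.png

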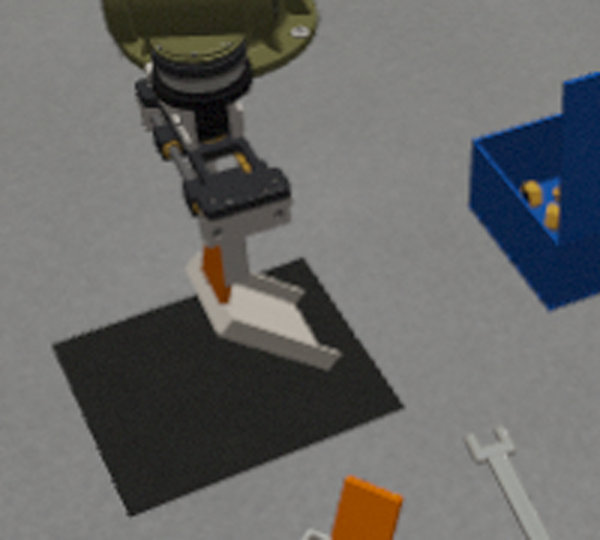

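servo_tool(
  increments=[
    [-1,[0.4,0,0],0],
    [-1,[0.8,0,0.3],0],
    [-1,[1.1,0,1.0],0],
    [-1,[1.5,0,1.8],0],
    [-1,[2.0,0,2.6],0],
    [-1,[2.6,0,3.4],0],
    [-1,[3.2,0,4.2],0],
    [-1,[3.6,0,4.7],0],
    [-1,[3.6,0,4.7],0],
  ],
  squeeze=7,
)

```text
time: 17.55
ee_pos: [0.5494, -0.2183, 0.1034]
tool_rot: [[-0.001, 1.0, 0.005], [0.0, 0.005, -1.0], [-1.0, -0.001, -0.0]]
force: [-0.1, -0.2, -2.3]
width: 0.0503
```

```bash
python3 look2.py sk
```

```text
17.55 [-0.1 -0.2 -2.3] [-0.1  -0.04 -0.01] 0.0503 [ 0.5494 -0.2183  0.1034]
```

View pics/skz.png

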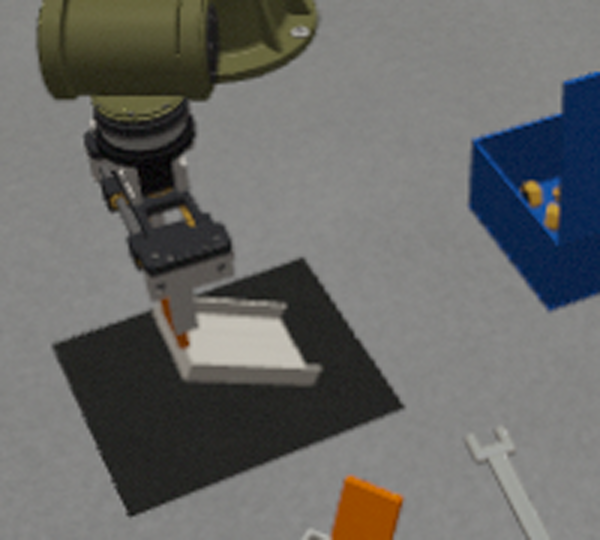

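servo_tool(
  increments=[
    [-1,[0.9,0,0.9],0],
    [-1,[1.9,0,1.9],0],
    [-1,[3.0,0,2.7],0],
    [-1,[4.1,0,3.5],0],
    [-1,[5.0,0,4.0],0],
    [-1,[5.8,0,4.3],0],
    [-1,[6.4,0,4.6],0],
    [-1,[6.6,0,4.6],0],
    [-1,[6.6,0,4.6],0],
  ],
  squeeze=7,
)

```text
time: 18.35
ee_pos: [0.5499, -0.2634, 0.0382]
tool_rot: [[-0.0, 1.0, 0.006], [-0.0, 0.006, -1.0], [-1.0, -0.0, 0.0]]
force: [0.5, 0.2, -0.2]
width: 0.0501
```

```bash
python3 look2.py sl
```

```text
18.35 [ 0.5  0.2 -0.2] [-0.18 -0.   -0.01] 0.0501 [ 0.5499 -0.2634  0.0382]
```

View pics/slz.png

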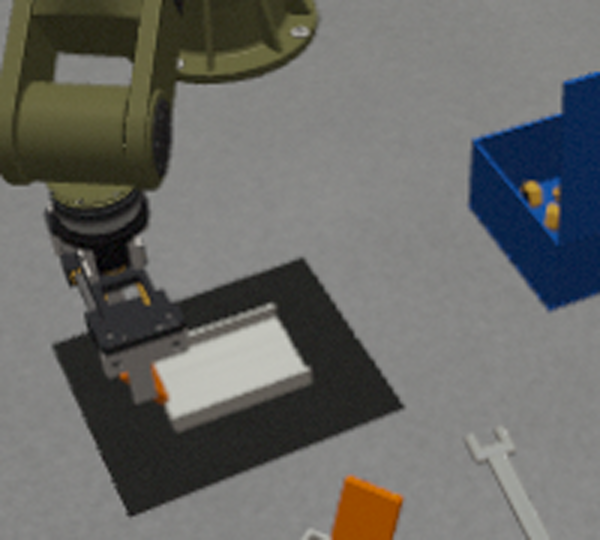

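Tray is flat on the mat. Release, then rise.

servo_tool(
  increments=[
    [0.3,[0,0,0],0],
    [0.6,[0,0,0],0],
    [0.8,[0,0,0],0],
    [0.8,[0,0,0],0],
    [0.8,[0,0,0],0],
    [0.8,[-1.5,0,0],0],
    [0.8,[-4,0,0],0],
    [0.8,[-8,0,0],0],
    [0.8,[-12,0,0],0],
    [0.8,[-16,0,0],0],
    [0.8,[-20,0,0],0],
    [0.8,[-22,0,0],0],
  ],
  squeeze=20,
)

```text
time: 19.4
ee_pos: [0.5507, -0.2633, 0.264]
tool_rot: [[0.005, 1.0, 0.006], [-0.003, 0.006, -1.0], [-1.0, 0.005, 0.003]]
force: [-0.3, 0.8, 1.0]
width: 0.0844
```

```bash
python3 look2.py sm; python3 inc.py .655 .205 .26 0
```

```text
19.4 [-0.3  0.8  1. ] [-0.05 -0.09  0.01] 0.0844 [ 0.5507 -0.2633  0.264 ]
t 19.45 shift cm [  0.51  10.66 -46.8 ] turn 0.0062 cur [ 0.5513 -0.2636  0.2663] 0.35 F [ 0.5 -0.1  3.1] w 0.0846 j [-29.  23.  72.   0.  85. -29.]
```

View pics/smz.png

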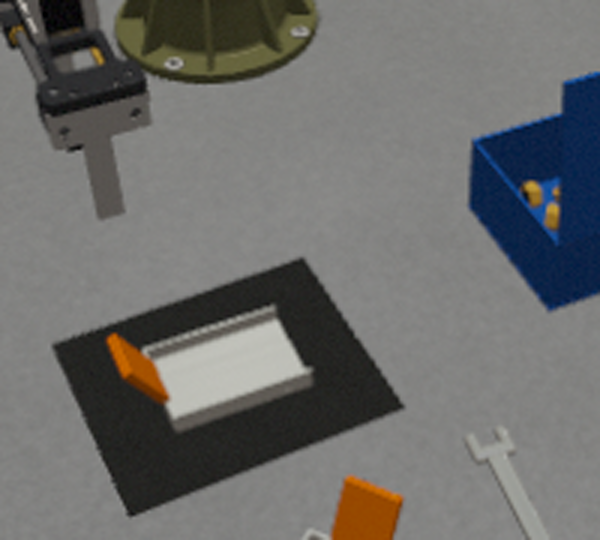

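servo_tool(
  increments=[
    [-1,[-4,0.5,-1],0],
    [-1,[-7,2,-3],0],
    [-1,[-7,4,-7],0],
    [-1,[-7,6,-11],0],
    [-1,[-7,8,-15],0],
    [-1,[-7,10,-19],0],
    [-1,[-7,10.7,-23],0],
    [-1,[-7,10.7,-27],0],
    [-1,[-7,10.7,-31],0],
    [-1,[-7,10.7,-35],0],
    [-1,[-7,10.7,-39],0],
    [-1,[-7,10.7,-42],0],
  ],
  squeeze=20,
)

```text
time: 20.45
ee_pos: [0.654, 0.1606, 0.328]
tool_rot: [[-0.0, 1.0, 0.007], [0.0, 0.007, -1.0], [-1.0, -0.0, -0.0]]
force: [0.4, -0.5, -0.4]
width: 0.0078
```

```bash
python3 inc.py .66 .204 .33 0 .66 .204 .239 0
```

```text
t 20.45 shift cm [-0.2   0.63 -4.33] turn 0.0072 cur [0.654  0.1606 0.328 ] 0.41 F [ 0.4 -0.5 -0.4] w 0.0078 j [11. 32. 51.  0. 97. 10.]
t 20.45 shift cm [ 8.9   0.63 -4.33] turn 0.0072 cur [0.654  0.1606 0.328 ] 0.41 F [ 0.4 -0.5 -0.4] w 0.0078 j [11. 32. 51.  0. 97. 10.]
```

servo_tool(
  increments=[
    [-1,[0,0.6,-2],0],
    [-1,[1,0.6,-3.8],0],
    [-1,[3,0.6,-4.3],0],
    [-1,[5,0.6,-4.3],0],
    [-1,[7,0.6,-4.3],0],
    [-1,[8.5,0.6,-4.3],0],
    [-1,[8.9,0.6,-4.3],0],
    [-1,[8.9,0.6,-4.3],0],
  ],
)

```text
time: 21.12
ee_pos: [0.6599, 0.2006, 0.2382]
tool_rot: [[-0.002, 1.0, 0.006], [-0.001, 0.006, -1.0], [-1.0, -0.002, 0.0]]
force: [-0.6, 0.2, 1.0]
width: 0.0006
```

```bash
python3 look.py sn; python3 inc.py .596 .204 .239 0 .57 .204 .233 0 .546 .204 .223 0
```

```text
21.1167 [-0.6  0.2  1. ] [-0.07 -0.11 -0.01] 0.0006 [0.6599 0.2006 0.2382]
t 21.17 shift cm [ 0.07 -6.43 -0.38] turn 0.0059 cur [0.6603 0.2006 0.2397] 0.34 F [0.6 0.  0.3] w 0.0007 j [14. 35. 57.  0. 88. 14.]
t 21.17 shift cm [ 0.67 -9.03 -0.39] turn 0.0059 cur [0.6603 0.2006 0.2397] 0.34 F [0.6 0.  0.3] w 0.0007 j [14. 35. 57.  0. 88. 14.]
t 21.17 shift cm [  1.67 -11.43  -0.41] turn 0.0059 cur [0.6603 0.2006 0.2397] 0.34 F [0.6 0.  0.3] w 0.0007 j [14. 35. 57.  0. 88. 14.]
```

View pics/snz.png

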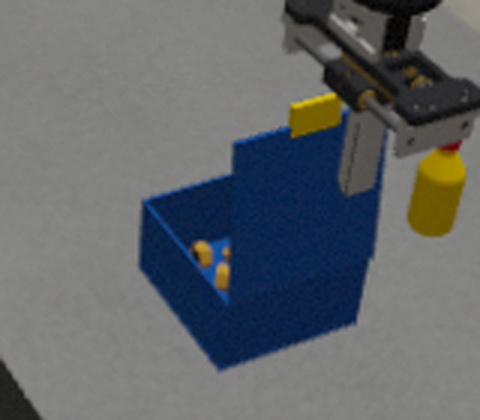

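servo_tool(
  increments=[
    [-1,[0,-2.5,0],0],
    [-1,[0,-4.5,0],0],
    [-1,[0.05,-5.8,0],0],
    [-1,[0.2,-7,0],0],
    [-1,[0.4,-8,0],0],
    [-1,[0.6,-9,0],0],
    [-1,[1.1,-10.2,0],0],
    [-1,[1.6,-11.4,0],0],
    [-1,[2.3,-12.5,0],0],
    [-1,[3,-13.6,0],0],
  ],
)

```text
time: 22.0
ee_pos: [0.5246, 0.2, 0.2112]
tool_rot: [[0.004, 1.0, 0.006], [0.001, 0.006, -1.0], [-1.0, 0.004, -0.001]]
force: [1.4, 0.2, 2.1]
width: 0.0004
```

```bash
python3 look.py so; python3 inc.py .505 .204 .191 0 .489 .204 .17 0 .477 .204 .147 0 .469 .204 .122 0 .466 .204 .093 0
```

```text
22.0 [1.4 0.2 2.1] [-0.03 -0.25  0.02] 0.0004 [0.5246 0.2    0.2112]
t 22.05 shift cm [ 1.88 -1.79 -0.41] turn 0.0063 cur [0.5229 0.2    0.2098] 0.36 F [-1.5  0.3 -0.9] w 0.0002 j [17. 18. 85.  0. 77. 17.]
t 22.05 shift cm [ 3.98 -3.39 -0.42] turn 0.0063 cur [0.5229 0.2    0.2098] 0.36 F [-1.5  0.3 -0.9] w 0.0002 j [17. 18. 85.  0. 77. 17.]
t 22.05 shift cm [ 6.28 -4.59 -0.43] turn 0.0063 cur [0.5229 0.2    0.2098] 0.36 F [-1.5  0.3 -0.9] w 0.0002 j [17. 18. 85.  0. 77. 17.]
t 22.05 shift cm [ 8.78 -5.39 -0.43] turn 0.0063 cur [0.5229 0.2    0.2098] 0.36 F [-1.5  0.3 -0.9] w 0.0002 j [17. 18. 85.  0. 77. 17.]
t 22.05 shift cm [11.68 -5.7  -0.43] turn 0.0063 cur [0.5229 0.2    0.2098] 0.36 F [-1.5  0.3 -0.9] w 0.0002 j [17. 18. 85.  0. 77. 17.]
```

View pics/soz.png

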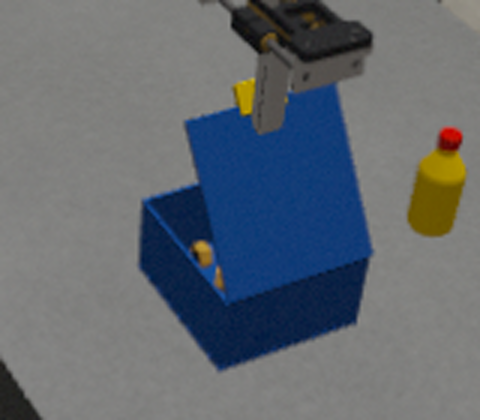

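Lid is following (about 50°). Continue down the arc.

servo_tool(
  increments=[
    [-1,[0.9,-0.9,0],0],
    [-1,[1.9,-1.8,0],0],
    [-1,[2.9,-2.6,0],0],
    [-1,[4.0,-3.4,0],0],
    [-1,[5.1,-4.0,0],0],
    [-1,[6.3,-4.6,0],0],
    [-1,[7.5,-5.0,0],0],
    [-1,[8.8,-5.4,0],0],
    [-1,[10,-5.6,0],0],
    [-1,[11,-5.7,0],0],
    [-1,[11.5,-5.7,0],0],
    [-1,[11.7,-5.7,0],0],
  ],
)

```text
time: 23.05
ee_pos: [0.468, 0.1999, 0.0957]
tool_rot: [[0.001, 1.0, 0.006], [0.001, 0.006, -1.0], [-1.0, 0.001, -0.001]]
force: [-25.9, -7.3, 55.9]
width: 0.0004
```

```bash
python3 look.py sp
```

```text
23.05 [-25.9  -7.3  55.9] [-1.43  5.08 -0.02] 0.0004 [0.468  0.1999 0.0957]
```

View pics/spz.png

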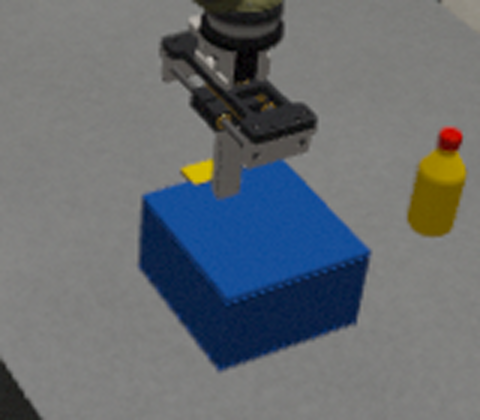

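servo_tool(
  increments=[
    [-1,[-0.3,0,0],0],
    [-1,[-0.8,0,0],0],
    [-1,[-2,0,0],0],
    [-1,[-4,0,0],0],
    [-1,[-8,0,0],0],
    [-1,[-12,0,0],0],
    [-1,[-15,-3,4],0],
    [-1,[-16,-7,8],0],
    [-1,[-16,-10,12],0],
    [-1,[-16,-12,15],0],
    [-1,[-16,-12,17],0],
    [-1,[-16,-12,17],0],
  ],
)

```text
time: 24.1
ee_pos: [0.3468, 0.0257, 0.2536]
tool_rot: [[0.002, 1.0, 0.004], [-0.001, 0.004, -1.0], [-1.0, 0.002, 0.001]]
force: [-0.0, -0.4, 0.1]
width: 0.0006
```

```bash
python3 - <<'E'
from h import *
s=bot.get_state();print(s['time'],s['ee_pos'],s['force'],s['joint_vel'].round(2))
for n in('scene','top'):
    d=grab(n,n+'F'); C=cloud(d)
    m=(C[...,2]>.085)&(C[...,2]<.12)&(C[...,0]>.45)&(C[...,0]<.59)&(abs(C[...,1]-.204)<.06)
    P=C[m]; A=np.c_[P[:,:2],np.ones(len(P))]; c=np.linalg.lstsq(A,P[:,2],rcond=None)[0]; print(n,'lid slope',c, 'z mean',P[:,2].mean())
    P0=C[(np.abs(C[...,2])<.02)&(C[...,0]>.3)&(C[...,0]<.75)&(C[...,1]>.0)&(C[...,1]<.6)]; A=np.c_[P0[:,:2],np.ones(len(P0))]; print(' bench',np.linalg.lstsq(A,P0[:,2],rcond=None)[0])
    m=(C[...,2]>.001)&(C[...,2]<.015)&(abs(C[...,0]-.55)<.035)&(C[...,1]>-.22)&(C[...,1]<-.13)
    P=C[m]; A=np.c_[P[:,:2],np.ones(len(P))]; print(' tray floor',np.linalg.lstsq(A,P[:,2],rcond=None)[0],np.median(P[:,2]))
a=cv2.imread('pics/topF.png');cv2.imwrite('pics/topFz.png',np.vstack([a[60:270],cv2.imread('pics/sceneF.png')[60:310]]))
E
```

```text
24.1 [0.34680661 0.02565936 0.25364438] [-0.02577318 -0.35260037  0.13010858] [-12.23  -3.72   2.28   0.68   0.51  -9.53]
scene lid slope [0.00184512 0.00267352 0.09368966] z mean 0.09519704446514192
 bench [ 0.00020321  0.00117083 -0.00129128]
 tray floor [ 0.00207486 -0.00141838  0.00411735] 0.005475683629234396
top lid slope [ 0.00038316 -0.00314053  0.09745874] z mean 0.09701774475883192
 bench [6.95926952e-04 7.28893192e-05 2.34857406e-04]
 tray floor [-0.00488609 -0.00881837  0.00860978] 0.007459346921504073
```

View pics/topFz.png

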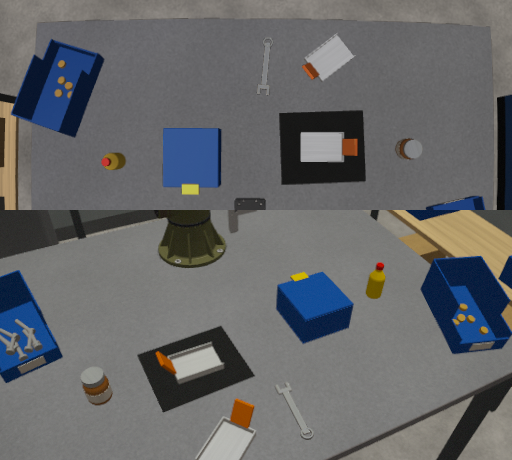

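servo_tool(
  increments=[
    [-1,[0,0,0],0],
    [-1,[0,0,0],0],
    [-1,[0,0,0],0],
  ],
)

```text
time: 24.45
ee_pos: [0.3487, 0.0296, 0.2523]
tool_rot: [[-0.001, 1.0, 0.008], [0.0, 0.008, -1.0], [-1.0, -0.001, -0.0]]
force: [0.9, -0.1, 0.1]
width: 0.0003
```

```bash
python3 -c "
from h import *
s=bot.get_state();print(s['time'],s['joint_vel'].round(2));print(bot.hand_in())"
```

```text
24.45 [-0.08 -0.08  0.31  0.02  0.03 -0.3 ]
the job is handed in; nothing more can be done
None
```

The job is done and handed in at about 24.5 s: all five nuts are in the bin, the tray is back on the mat, and the lid is shut. No verdict was reported.

**Grip:** The servo only turns the tool about its own axis, so I could not take the handle by its broad faces at 30° as the task describes. I gripped its two narrow edges with vertical fingers instead. At 60 N the tray stayed level while I carried it.

**Tipping:** I rested the tray's underside on the bin rim and loosened the grip to 6–10 N so the handle could pivot. Raising the handle then tipped the tray to about 50°, and the nuts slid in low. I lowered the tray onto the mat lip first, let it pivot flat, and then closed the lid with the shut fingers.

**Last checks:**
- **Nuts:** the top view before closing showed all five on the bin floor.
- **Lid:** its top face is flat to about 0.004 rad, at a height of 0.095–0.097 m.
- **Tray:** the floor is level to within 0.01 rad, with its centre near the middle of the mat.
- **Other objects:** the bottle, jar and wrench look unmoved in the final pictures; I did not measure their positions.
- **Robot:** the arm was clear of everything and at rest.

**Forces:** the final push on the lid was harder than planned, about 56 N upward on the fingertips and 62 N in total at the wrist. That is under the 120 N wrist limit. It is above the 40 N limit for the arm and gripper body, but only the fingers were touching the lid.

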